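Stack two rebuilt drive-gear sets on their assembly pins

ROBOT

A 6-joint arm with a two-finger parallel gripper is mounted at the origin on the work surface. World frame = base frame: x ahead of the robot, y to its left, z up, the work surface at z = 0. Lengths are in mm, angles in rad, forces in N, time in s.
With the tool pointing down it reaches from about 400 to 925 mm from the base axis. Payload 12.5 kg.
Tool frame: the origin (TCP) lies at the very end of the fingers, on their centre line; the grasp point (between the pads) lies 19 mm behind it; x points along the fingers, y is the direction in which the jaws open and shut, and the axes are right-handed (so a half turn about x gives the same grasp; the last joint's range is limited). The gripper opens to 95 mm and grips with 3 to 60 N. Pads are 20 mm wide; open, the fingers measure 119 mm over their backs; the gripper's body (75 mm by 180 mm) begins 59 mm behind the grasp point.
Start: joints at [-1.212, 0.491, 1.559, -0, 1.092, -0.106], TCP at [280.177, -558.702, 214.661] pointing down, gripper open.
Joint ranges: [-3.1, 3.1], [-0.84, 2.19], [0.05, 2.79], [-1.13, 4.28], [0.06, 2.93], [-2.69, 2.69]. Speed limits (rad/s): [2.22, 2.22, 2.79, 3.14, 3.14, 3.14].

INTERFACE

Orientations are given as [roll, pitch, yaw] about the fixed x, y, z axes, in that order (R = Rz(yaw) Ry(pitch) Rx(roll)).
In Python, from cell import * gives the robot as it stands.
- The arm moves only by the tool step_arm, never from a script. Its argument "steps" is a list of rows, each a list of 4 numbers: the shift along the tool's x, y, z in units of 50 mm (1.0 is 50 mm), then the turn about the tool's x in units of 8 degrees (1.0 is 8 degrees). A call has 1 to 20 rows; each row shifts and turns the commanded pose from where the row before left it, along the tool's axes as they then stand; what a row does not reach is not made up. A row lasts 1/8 s, in which the tool goes at most 62.5 mm and 10.7 degrees, less where a joint would pass 70% of its speed; a pose out of reach is approached as far as the arm can. A call is refused whole if a number of a shift passes 1 or a number of a turn 1, either way. A call with a gripper value outside its range is refused whole. "jaw" is the closure, from 0 (fully open) to 1 (shut), set as the call begins (left out, the last holds). The fingers move at their own pace and stop on an object; the grip force is fixed at half the most. Time passes only in rows, so rows that do not move let the fingers close. It gives the time, the measured TCP pose, the force and the opening at its end, in the units of the state.
- state(): the state, without advancing time (a new reading comes with each control period).
- read_camera(name): name is "side" or "top"; returns the picture (420x560x3 uint8, red, green, blue); there is no depth.
- camera_info(name): a dict with "mtx" (3x3 intrinsics, pixels), "eye" and "attitude" of the camera in the world. Camera axes: x right, y down, z forward; pixel columns grow to the right and rows downward; lengths in mm; the calibration is good to about 2 mm. A picture is of the moment at which its call begins. camera_info takes no time and is no camera call.
- job_done(): hands the job in, once; it reports no verdict.
The state is a dict: "t": time; "joints": joint angles; "qvel": joint speeds; "tau": joint torques, N m; "eef_pos": TCP position; "tcp_rot": TCP orientation; "ft_force": force on the tool from outside, world axes, zero at the start; "moment": the same for the moment, N m; "opening": opening from 0.0 (shut) to 1.0 (fully open).
Only numpy, scipy, OpenCV 4.12 (cv2) and the standard library are available. Lean on these libraries where they do the work, as an engineer would, in place of code of your own. Each camera call takes 0.05 s, during which the arm holds its last target.

TASK

Thread the loose drive parts onto the two assembly jigs, each seated squarely on the one below and the gears with their hubs up as they lie. On the red jig's pin put the black gear first, then the blue spacer, then the white gear on top; on the yellow jig's pin put the green gear first, then the steel collar on top. Leave everything released and at rest.

Things in the scene. Friction and masses are not known exactly. Their poses are not given: they have to be found in the camera images.
- black_gear_center (a point): Black plastic gear lying flat, hub upwards, loose: toothed disc 66 mm across and 7 mm thick, on top of it a round hub 28 mm across, 17 mm tall (whole gear 24 mm tall), with an 18 mm bore right through. This point is on the bore axis, 12 mm above the underside; z is the bore axis, up out of the hub. 25 to 85 g. Grip it by the hub.
- white_gear_center (a point): White plastic gear lying flat, hub upwards, loose: toothed disc 56 mm across and 7 mm thick, on top of it a round hub 28 mm across, 17 mm tall (whole gear 24 mm tall), with an 18 mm bore right through. This point is on the bore axis, 12 mm above the underside; z is the bore axis, up out of the hub. 25 to 85 g. Grip it by the hub.
- green_gear_center (a point): Green plastic gear lying flat, hub upwards, loose: toothed disc 46 mm across and 7 mm thick, on top of it a round hub 28 mm across, 17 mm tall (whole gear 24 mm tall), with an 18 mm bore right through. This point is on the bore axis, 12 mm above the underside; z is the bore axis, up out of the hub. 25 to 85 g. Grip it by the hub.
- blue_spacer_center (a point): Blue plastic spacer tube, loose, standing on its flat end: 34 mm across, 20 mm tall, with an 18 mm bore right through. This point is on the bore axis, half-way up (10 mm above the underside); z is the bore axis, up. 20 to 45 g.
- steel_collar_center (a point): Bare steel collar, loose, standing on its flat end: 40 mm across, 20 mm tall, with an 18 mm bore right through. This point is on the bore axis, half-way up (10 mm above the underside); z is the bore axis, up. 75 to 155 g.
- red_jig_seat (a point): red jig, fixed to the bench: a round red base 90 mm across and 8 mm thick with one upright steel pin at its centre, 10 mm in diameter, standing 64 mm above the base (the top 10 mm tapers to a 3 mm tip, so the tip is 72 mm above the bench). This point is at the foot of the pin, on the upper face of the base, 8 mm above the bench; z is the pin axis, up.
- yellow_jig_seat (a point): yellow jig, fixed to the bench: a round yellow base 90 mm across and 8 mm thick with one upright steel pin at its centre, 10 mm in diameter, standing 64 mm above the base (the top 10 mm tapers to a 3 mm tip, so the tip is 72 mm above the bench). This point is at the foot of the pin, on the upper face of the base, 8 mm above the bench; z is the pin axis, up.
Not all that is in view belongs to the job. What is shaped like the part that bears white_gear_center but pink is not meant. Of the things shaped like the part that bears green_gear_center, the green one is meant.

How it is judged (in metres and radians):
At the end, for the whole second after the job is handed in: Red jig, from the base up: black gear, blue spacer, white gear; yellow jig: green gear, steel collar. Each is within 8 mm of its pin axis, within 4 mm of fully seated (centres 12, 34, 56 mm above the base), upright to 0.12 rad with hubs up, and at rest (under 0.02 m/s) (horizontal distance between each of black_gear_center, blue_spacer_center, white_gear_center and red_jig_seat below 0.008 m and z of black_gear_center in the frame of red_jig_seat between 0.008 and 0.016 m and angle between each of black_gear_center, blue_spacer_center, white_gear_center, green_gear_center, steel_collar_center's own z axis and vertical below 0.12 rad and linear speed of each of black_gear, blue_spacer, white_gear, green_gear, steel_collar below 0.02 m/s and z of blue_spacer_center in the frame of red_jig_seat between 0.03 and 0.038 m and z of white_gear_center in the frame of red_jig_seat between 0.052 and 0.06 m and horizontal distance between each of green_gear_center, steel_collar_center and yellow_jig_seat below 0.008 m and z of green_gear_center in the frame of yellow_jig_seat between 0.008 and 0.016 m and z of steel_collar_center in the frame of yellow_jig_seat between 0.03 and 0.038 m); the robot touches nothing.
It also fails if it takes over 136 s, if anything falls off the work surface, if the arm or the gripper's body presses on something with over 40 N, if the wrist force passes 120 N, or if a joint passes its speed limit or range.

## Working session

There is one attempt and no reset: what is moved stays moved. The work goes in short steps, Python scripts to look and compute and a tool call to move; the robot and the scene stay as the last step left them, time stands still between calls to the robot, and variables do not carry over. Pictures are saved under pics/ and viewed, and the job is handed in when it is done.

Besides the shell and the picture viewer there is one more tool, called as a command line: name --pt "numbers of a row" for each row, then --argument value for the rest. step_arm: Moves the arm, as the interface text tells. Its arguments: {"type":"object","properties":{"steps":{"type":"array","items":{"type":"array","items":{"type":"number"}}},"jaw":{"type":"number"}},"required":["steps"]}

```bash
mkdir -p pics
python3 - <<'E'
from cell import *
import cv2
for n in("side","top"):
    cv2.imwrite(f"pics/{n}0.png",read_camera(n)[:,:,::-1]); i=camera_info(n); print(n,i)
print(state())
E
```

```text
side {'mtx': array([[393.12211926,   0.        , 279.48686299],
       [  0.        , 393.12211926, 205.13780693],
       [  0.        ,   0.        ,   1.        ]]), 'eye': array([ 367.21089594, -463.99685946,  615.04396146]), 'attitude': array([-2.41155712,  0.01030408, -0.40439406])}
top {'mtx': array([[436.69102137,   0.        , 283.70372712],
       [  0.        , 436.69102137, 215.01738397],
       [  0.        ,   0.        ,   1.        ]]), 'eye': array([397.6404354 , -13.9787525 , 905.17293368]), 'attitude': array([-2.97090576,  0.02638882, -1.5943795 ])}
{'t': 0.1, 'joints': array([-1.21160554e+00,  4.91545153e-01,  1.55939701e+00, -2.05974247e-05,
        1.09168269e+00, -1.05604417e-01]), 'qvel': array([-0.00089885, -0.00183369,  0.0004292 , -0.00057096,  0.000609  ,
       -0.00045088]), 'tau': array([ 2.85780989e-03, -6.13626194e+01, -2.58603662e+01,  6.94120629e-02,
        4.70387971e-02, -6.80568928e-05]), 'eef_pos': array([ 280.08754837, -558.4876254 ,  214.08875083]), 'tcp_rot': array([-1.65870409,  1.56976396,  1.94769327]), 'ft_force': array([ 0.12510269,  0.02362576, -0.13075347]), 'moment': array([ 0.00785772, -0.03297149,  0.02215026]), 'opening': 1.0018504126674705}
```

View pics/side0.png

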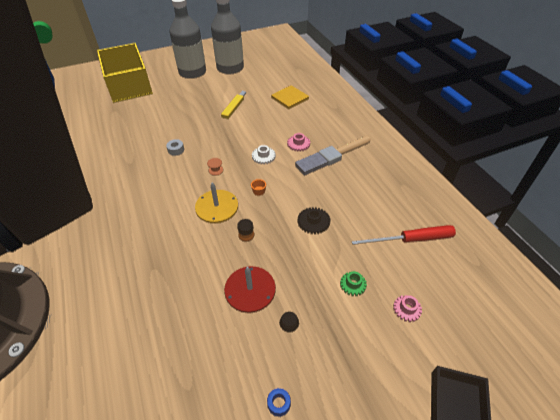

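View pics/top0.png

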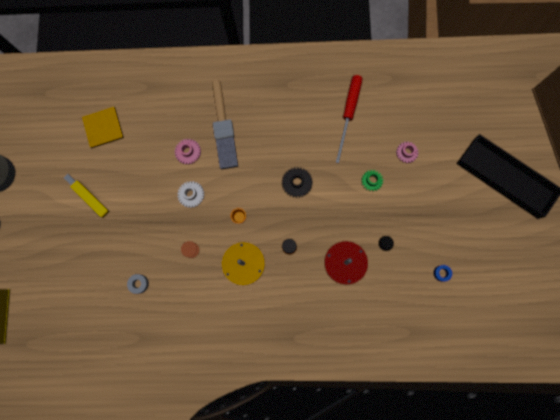

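Run:
```python
import cv2,numpy as np
t=cv2.imread("pics/top0.png");s=cv2.imread("pics/side0.png")
a=t[130:310,110:480]; cv2.imwrite("pics/topz.png",cv2.resize(a,None,fx=2.16,fy=2.16,interpolation=cv2.INTER_CUBIC))
def tile(im,cs,n,r=28):
    L=[cv2.resize(im[max(y-r,0):y+r,x-r:x+r],(200,200),interpolation=cv2.INTER_CUBIC) for x,y in cs]
    while len(L)<8: L.append(np.zeros((200,200,3),np.uint8))
    g=np.vstack([np.hstack(L[:4]),np.hstack(L[4:])])
    g=cv2.convertScaleAbs(g,alpha=1.5); cv2.imwrite(n,g)
tile(t,[(297,182),(190,194),(372,181),(443,273),(138,284),(347,262),(243,264)],"pics/ttile.png")
tile(s,[(314,220),(263,154),(353,283),(279,392),(175,147),(250,288),(217,205)],"pics/stile.png")
```

```text
(no output)
```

View pics/ttile.png

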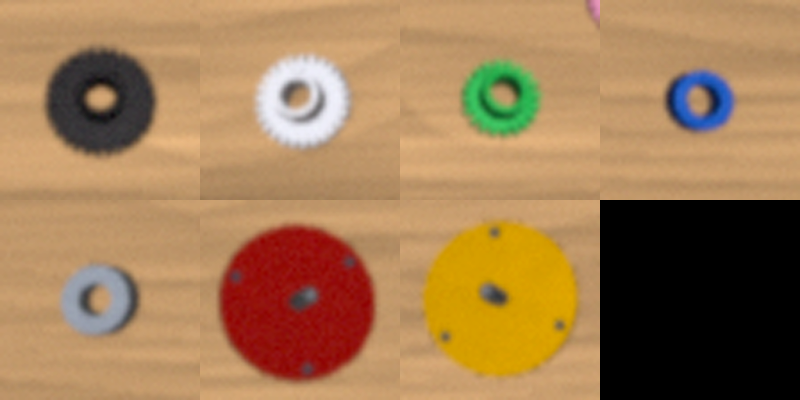

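View pics/stile.png

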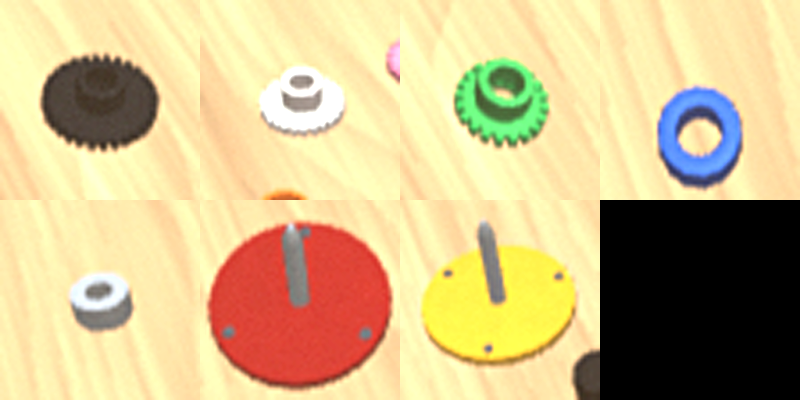

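```bash
cat > h.py <<'E'
import cv2,numpy as np
from scipy.spatial.transform import Rotation as R
from cell import *
def ray(n,px,z):
    i=camera_info(n);M=R.from_euler('xyz',i['attitude']).as_matrix()
    d=M@np.linalg.solve(i['mtx'],[px[0],px[1],1.]);e=i['eye'];return e+d*(z-e[2])/d[2]
def proj(n,P):
    i=camera_info(n);M=R.from_euler('xyz',i['attitude']).as_matrix()
    c=M.T@(np.asarray(P,float)-i['eye']);p=i['mtx']@c;return p[:2]/p[2]
def blob(im,kind,at,r=35):
    x,y=at;h=cv2.cvtColor(im,cv2.COLOR_RGB2HSV).astype(int);H,S,V=h[...,0],h[...,1],h[...,2]
    m={'black':V<75,'white':(S<60)&(V>110),'grey':(S<75),'green':(H>50)&(H<80)&(S>90),'blue':(H>100)&(H<130)&(S>120),
       'red':((H<7)|(H>172))&(S>170),'yellow':(H>19)&(H<30)&(S>190)}[kind].astype(np.uint8)
    w=np.zeros_like(m);w[max(0,y-r):y+r,max(0,x-r):x+r]=1;m*=w
    cs,_=cv2.findContours(m,cv2.RETR_EXTERNAL,cv2.CHAIN_APPROX_NONE)
    c=max(cs,key=cv2.contourArea);c=cv2.convexHull(c);mo=cv2.moments(c);e=cv2.fitEllipse(c)
    return (mo['m10']/mo['m00'],mo['m01']/mo['m00']),e
def pose():
    s=state();return np.array(s['eef_pos']),R.from_euler('xyz',s['tcp_rot']).as_matrix(),s
def go(x,y,z,yaw=None):
    """needed tool-frame shift in units; yaw: desired world angle (deg) of tool y axis mod 180"""
    p,M,s=pose();d=M.T@(np.array([x,y,z])-p)/50
    a=np.degrees(np.arctan2(M[1,1],M[0,1]));print('pos',p.round(1),'yaw',round(a,1),'open',round(s['opening'],3),'t',round(s['t'],2),'F',s['ft_force'].round(1))
    print('shift units',d.round(3),'mm',(d*50).round(1))
    if yaw is not None:
        w=(yaw-a+90)%180-90;print('turn world deg',round(w,1),'tool x units',round(-w/8,3),'j6',round(s['joints'][5],2))
E
python3 - <<'E'
from h import *
T=cv2.imread("pics/top0.png")[:,:,::-1].copy();S=cv2.imread("pics/side0.png")[:,:,::-1].copy()
for nm,k,a,b,z in [('black','black',(297,182),(314,220),7),('white','white',(190,194),(263,154),7),('green','green',(372,181),(353,283),7),
  ('blue','blue',(443,273),(279,400),10),('collar','grey',(138,284),(175,147),10),('red','red',(347,262),(250,288),8),('yellow','yellow',(243,264),(217,205),8)]:
    c,e=blob(T,k,a,28);c2,e2=blob(S,k,b,30)
    print(nm,np.round(c,1),np.round(e[1],1),'T',ray('top',c,z)[:2].round(1),'S',ray('side',c2,z)[:2].round(1),np.round(c2,1),np.round(e2[1],1))
for at in [(190,249),(238,216),(289,246),(386,243),(188,152),(408,153)]: print('obst',at,ray('top',at,15)[:2].round(0))
print(pose()[1].round(3))
E
```

```text
black [296.6 182. ] [28.9 30. ] T [623.1 -22.9] S [621.7 -26. ] [313.4 220.3] [25.2 32.3]
white [190.3 194. ] [25.8 26.7] T [603.8 202.8] S [603.7 201.2] [263.3 154.4] [18.5 23.3]
green [371.9 180. ] [19.4 20.8] T [ 622.5 -181.4] S [ 622.1 -182.1] [353.1 282.8] [22.7 25.9]
blue [442.8 272.8] [15.4 17.1] T [ 425.4 -311.9] S [ 425.5 -308.5] [278.5 401.1] [22.8 25.5]
collar [136.9 283.4] [20.1 21.5] T [419.1 309.5] S [418.7 309.1] [174.7 146.8] [16.8 17.9]
red [345.8 262.3] [42.2 43.2] T [ 451.5 -118.3] S [ 450.4 -121.1] [249.5 288.9] [44.7 50.6]
yellow [242.9 263.2] [42.4 43. ] T [454.8  92.2] S [454.4  89.2] [216.2 205.7] [31.1 42.2]
obst (190, 249) [486. 200.]
obst (238, 216) [552. 101.]
obst (289, 246) [487.  -3.]
obst (386, 243) [ 488. -201.]
obst (188, 152) [694. 207.]
obst (408, 153) [ 677. -259.]
[[-0.     0.448 -0.894]
 [ 0.001 -0.894 -0.448]
 [-1.    -0.001 -0.   ]]
```

```bash
python3 -c "
from h import *
go(622.4,-24.4,60)"
```

```text
pos [ 280.1 -558.5  214.1] yaw -63.4 open 1.002 t 0.1 F [ 0.1  0.  -0.1]
shift units [  3.089  -6.477 -10.908] mm [ 154.5 -323.8 -545.4]
```

step_arm --pt "0.2 -0.43 -0.73 0" --pt "0.2 -0.43 -0.73 0" --pt "0.2 -0.43 -0.73 0" --pt "0.2 -0.43 -0.73 0" --pt "0.2 -0.43 -0.73 0" --pt "0.2 -0.43 -0.73 0" --pt "0.2 -0.43 -0.73 0" --pt "0.2 -0.43 -0.73 0" --pt "0.2 -0.43 -0.73 0" --pt "0.2 -0.43 -0.73 0" --pt "0.2 -0.43 -0.73 0" --pt "0.2 -0.43 -0.73 0" --pt "0.2 -0.43 -0.73 0" --pt "0.2 -0.43 -0.73 0" --pt "0.2 -0.43 -0.73 0" --pt "0 0 0 0" --pt "0 0 0 0" --jaw 0.37

```text
t: 2.22
eef_pos: [624.6, -25.2, 64.4]
tcp_rot: [-0.362, 1.57, -3.039]
ft_force: [0.5, -0.2, -0.0]
opening: 0.627
```

```bash
python3 -c "
from h import *
go(622.4,-24.4,60)
a=read_camera('top');b=read_camera('side')
cv2.imwrite('pics/t1.png',a[:,:,::-1]);cv2.imwrite('pics/s1.png',b[:,:,::-1])
p,M,s=pose()
print(proj('top',p),proj('side',p))
g=lambda im,x,y:cv2.resize(im[y-50:y+50,x-50:x+50,::-1],(400,400),interpolation=cv2.INTER_CUBIC)
cv2.imwrite('pics/z1.png',cv2.convertScaleAbs(np.hstack([g(a,297,190),g(b,314,210)]),alpha=1.5))
"
```

```text
pos [624.6 -25.2  64.4] yaw -63.3 open 0.627 t 2.23 F [ 0.5 -0.2 -0. ]
shift units [ 0.087 -0.035  0.031] mm [ 4.4 -1.7  1.6]
[298.20199186 174.0334001 ] [316.39565898 200.32283894]
```

View pics/z1.png

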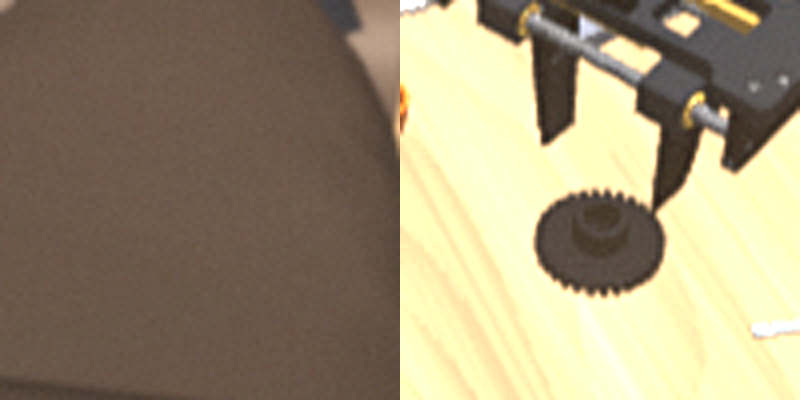

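step_arm --pt "0.3 -0.035 0.03 0" --pt "0.4 0 0 0" --pt "0.39 0 0 0" --pt "0 0 0 0"

```text
t: 2.82
eef_pos: [622.2, -24.3, 8.6]
tcp_rot: [-0.593, 1.569, 3.013]
ft_force: [-0.4, 0.1, 0.6]
opening: 0.63
```

```bash
python3 -c "
from h import *
go(622.4,-24.4,9.5)"
```

```text
pos [622.2 -24.3   8.6] yaw -63.4 open 0.63 t 2.83 F [-0.4  0.1  0.6]
shift units [-0.019  0.003 -0.003] mm [-0.9  0.2 -0.1]
```

step_arm --pt "-0.02 0 0 0" --pt "0 0 0 0" --pt "0 0 0 0" --pt "0 0 0 0" --pt "0 0 0 0" --pt "0 0 0 0" --jaw 1

```text
t: 3.58
eef_pos: [623.0, -24.1, 11.4]
tcp_rot: [2.436, 1.57, -0.241]
ft_force: [-1.8, 0.4, 4.5]
opening: 0.287
```

step_arm --pt "-0.4 0 0 0" --pt "-0.8 0 0 0" --pt "-0.8 0 0 0" --pt "0 0 0 0"

```text
t: 4.08
eef_pos: [624.4, -24.3, 115.2]
tcp_rot: [2.513, 1.565, -0.163]
ft_force: [-0.6, -0.5, -1.1]
opening: 0.283
```

```bash
python3 -c "
from h import *
go(451.0,-119.7,108)
b=read_camera('side')
cv2.imwrite('pics/s2.png',b[100:300,220:420,::-1].repeat(3,0).repeat(3,1))"
```

```text
pos [624.4 -24.3 115.2] yaw -63.4 open 0.283 t 4.08 F [-0.6 -0.5 -1.1]
shift units [0.124 0.151 3.955] mm [  6.2   7.5 197.8]
```

View pics/s2.png

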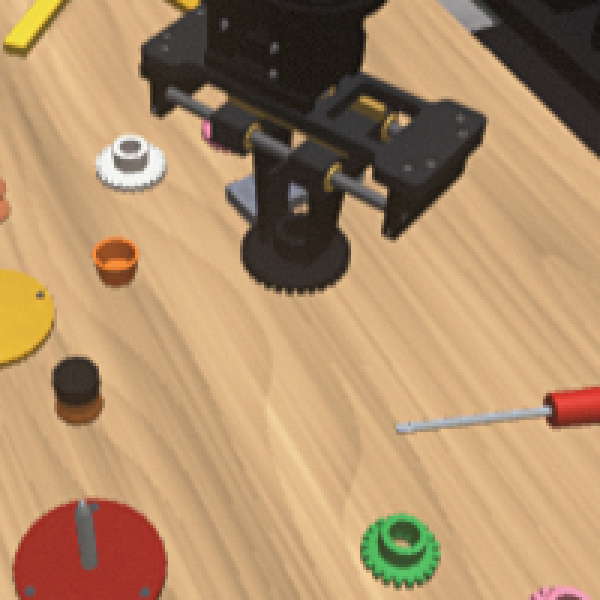

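step_arm --pt "0 0.03 0.8 0" --pt "0 0.03 0.8 0" --pt "0 0.03 0.8 0" --pt "0 0.03 0.8 0" --pt "0 0.03 0.75 0" --pt "0 0 0 0" --pt "0 0 0 0"

```text
t: 5.0
eef_pos: [450.1, -119.4, 110.9]
tcp_rot: [-0.758, 1.571, 2.848]
ft_force: [-0.4, 0.8, -0.1]
opening: 0.279
```

```bash
python3 -c "
from h import *
go(451.0,-119.7,108)
b=read_camera('side');a=read_camera('top')
cv2.imwrite('pics/s3.png',np.hstack([b[170:340,150:350,::-1],a[150:320,240:440,::-1]]).repeat(2,0).repeat(2,1))"
```

```text
pos [ 450.1 -119.4  110.9] yaw -63.4 open 0.279 t 5.0 F [-0.4  0.8 -0.1]
shift units [ 0.058  0.014 -0.013] mm [ 2.9  0.7 -0.7]
```

View pics/s3.png

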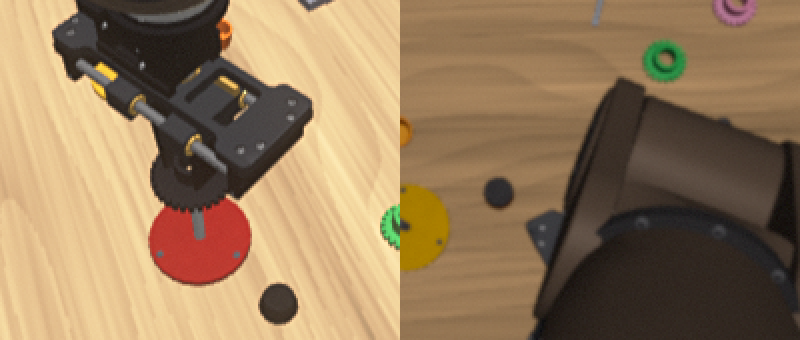

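```bash
cat >> h.py <<'E'
def circ(n,c,r,k=72):
    t=np.linspace(0,2*np.pi,k);return np.array([proj(n,[c[0]+r*np.cos(a),c[1]+r*np.sin(a),c[2]]) for a in t])
E
python3 -c "
from h import *
p,M,s=pose()
b=read_camera('side')
for z,o in ((p[2]-9.5,0),(p[2]-2.5,0)):
    q=circ('side',[p[0],p[1],z],33);print(z,'L',q[q[:,0].argmin()],'R',q[q[:,0].argmax()],'B',q[q[:,1].argmax()])
v=b[215:290,205:290,::-1]
v=cv2.resize(cv2.convertScaleAbs(v,alpha=2),None,fx=9,fy=7.5*1.04,interpolation=cv2.INTER_NEAREST);cv2.imwrite('pics/s4.png',v)
"
```

```text
101.39799117877493 L [223.95363748 259.38321781] R [266.10132744 256.59027596] B [244.40983835 275.78871682]
108.39799117877493 L [223.43183527 256.83630888] R [265.9409484  254.03073551] B [244.05123536 273.29980612]
```

View pics/s4.png

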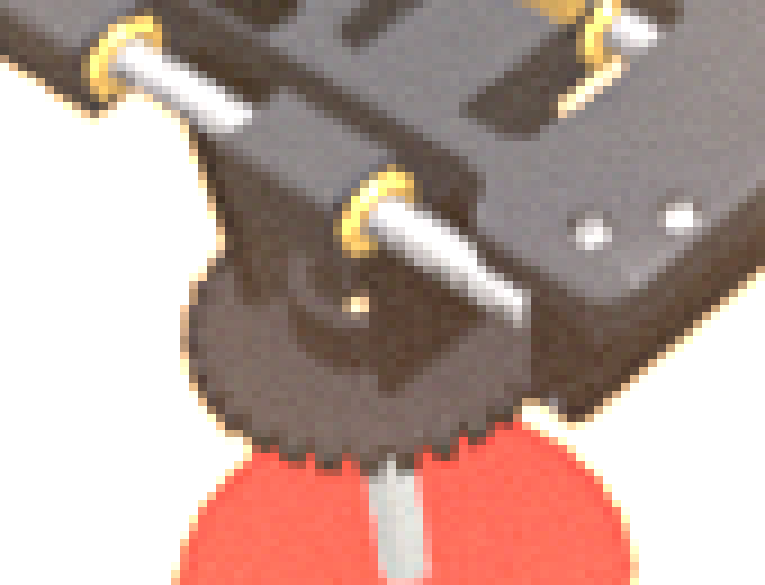

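step_arm --pt "0.3 0 0 0" --pt "0.3 0 0 0" --pt "0.2 0 0 0" --pt "0.2 0 0 0" --pt "0.2 0 0 0" --pt "0.2 0 0 0" --pt "0.2 0 0 0" --pt "0 0 0 0"

```text
t: 6.15
eef_pos: [449.4, -119.3, 30.4]
tcp_rot: [-0.815, 1.57, 2.791]
ft_force: [0.3, -0.2, -0.6]
opening: 0.284
```

```bash
python3 -c "
from h import *
go(451.0,-119.7,19)"
```

```text
pos [ 449.4 -119.3   30.4] yaw -63.4 open 0.284 t 6.15 F [ 0.3 -0.2 -0.6]
shift units [ 0.228  0.022 -0.024] mm [11.4  1.1 -1.2]
```

step_arm --pt "0.1 0.02 -0.02 0" --pt "0.06 0 0 0" --pt "0.04 0 0 0" --pt "0 0 0 0" --pt "0 0 0 0"

```text
t: 6.78
eef_pos: [451.1, -119.8, 21.2]
tcp_rot: [2.025, 1.571, -0.651]
ft_force: [-0.6, -1.0, -0.7]
opening: 0.284
```

step_arm --pt "0.03 0 0 0" --pt "0.02 0 0 0" --pt "0 0 0 0"

```text
t: 7.15
eef_pos: [451.2, -119.9, 19.3]
tcp_rot: [2.172, 1.57, -0.505]
ft_force: [-3.0, 0.5, 13.3]
opening: 0.283
```

Seated (13 N). Release and rise.

step_arm --pt "0 0 0 0" --pt "0 0 0 0" --pt "0 0 0 0" --pt "0 0 0 0" --jaw 0.4

```text
t: 7.65
eef_pos: [451.1, -119.8, 18.5]
tcp_rot: [-0.308, 1.571, -2.985]
ft_force: [-0.4, 0.3, 0.7]
opening: 0.59
```

step_arm --pt "-0.5 0 0 0" --pt "-1 0 0 0" --pt "-0.5 0 0 0" --pt "0 0 0 0"

```text
t: 8.15
eef_pos: [451.7, -120.1, 120.0]
tcp_rot: [2.259, 1.567, -0.417]
ft_force: [-0.7, 0.1, 0.3]
opening: 0.598
```

```bash
python3 -c "
from h import *
T=cv2.imread('pics/top0.png')[:,:,::-1].copy();S=cv2.imread('pics/side0.png')[:,:,::-1].copy()
c,e=blob(T,'blue',(443,273),28);print(ray('top',c,20)[:2], ray('top',c,15)[:2])
go(425.6,-311,60)
b=read_camera('side')
cv2.imwrite('pics/s5.png',b[120:320,150:400,::-1].repeat(3,0).repeat(3,1))
"
```

```text
[ 425.12717642 -308.5922719 ] [ 425.28243841 -310.25642987]
pos [ 451.7 -120.1  120. ] yaw -63.4 open 0.598 t 8.15 F [-0.7  0.1  0.3]
shift units [1.204 3.176 2.182] mm [ 60.2 158.8 109.1]
```

View pics/s5.png

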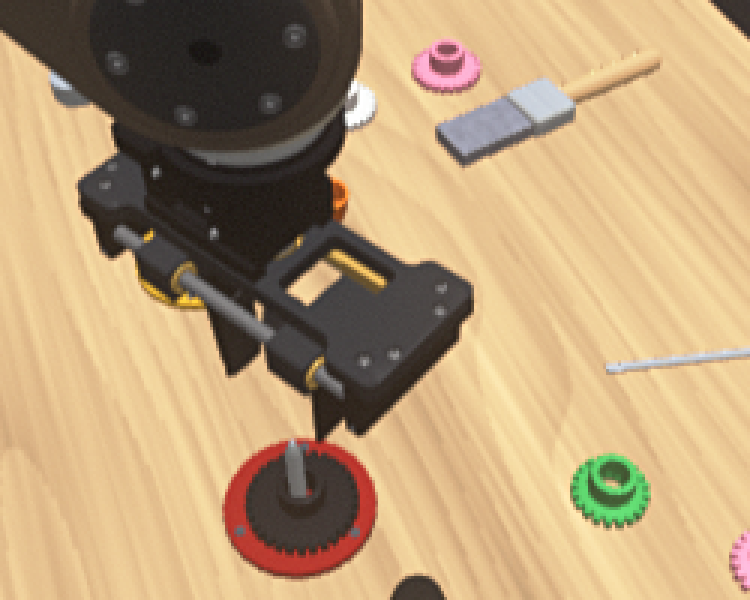

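step_arm --pt "0.1 0.63 0.43 0" --pt "0.1 0.63 0.43 0" --pt "0.2 0.63 0.43 0" --pt "0.4 0.63 0.43 0" --pt "0.4 0.62 0.44 0" --pt "0 0 0 0" --pt "0 0 0 0"

```text
t: 9.07
eef_pos: [424.4, -307.7, 57.8]
tcp_rot: [-1.221, 1.569, 2.386]
ft_force: [-0.8, 1.1, 0.4]
opening: 0.6
```

```bash
python3 -c "
from h import *
go(425.3,-309,4)
p,M,s=pose();print(proj('side',p))
b=read_camera('side')
cv2.imwrite('pics/s6.png',b[270:420,180:380,::-1].repeat(4,0).repeat(4,1))
"
```

```text
pos [ 424.4 -307.7   57.8] yaw -63.4 open 0.6 t 9.07 F [-0.8  1.1  0.4]
shift units [ 1.075  0.033 -0.005] mm [53.8  1.6 -0.3]
[277.13489016 390.34738973]
```

View pics/s6.png

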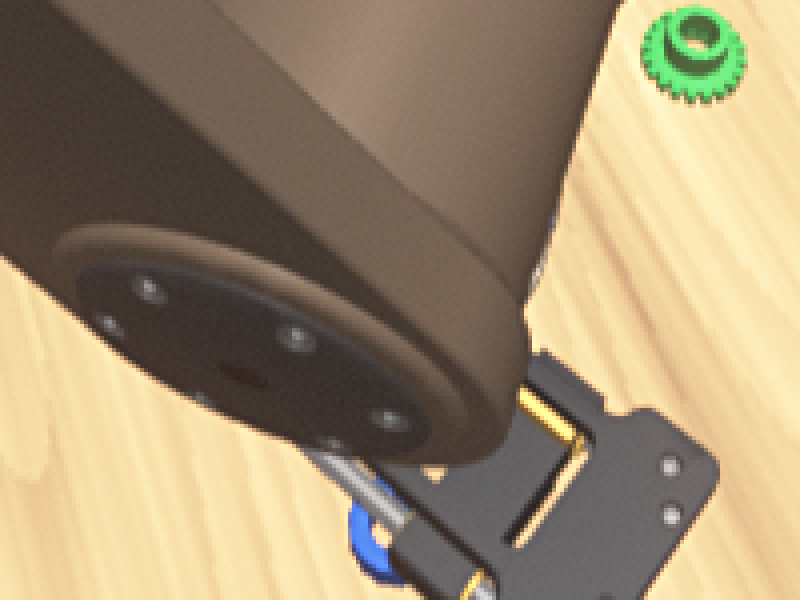

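step_arm --pt "0.4 0.03 0 0" --pt "0.4 0 0 0" --pt "0.27 0 0 0" --pt "0 0 0 0"

```text
t: 9.62
eef_pos: [425.5, -309.1, 4.7]
tcp_rot: [-1.192, 1.57, 2.416]
ft_force: [-0.3, 0.1, -0.3]
opening: 0.597
```

step_arm --pt "0 0 0 0" --pt "0 0 0 0" --pt "0 0 0 0" --pt "0 0 0 0" --pt "0 0 0 0" --jaw 1

```text
t: 10.25
eef_pos: [425.7, -310.0, 5.6]
tcp_rot: [1.925, 1.57, -0.752]
ft_force: [-1.2, 0.6, 6.9]
opening: 0.348
```

```bash
python3 -c "
from h import *
go(451.0,-119.7,108)"
```

```text
pos [ 425.7 -310.     5.6] yaw -63.4 open 0.348 t 10.25 F [-1.2  0.6  6.9]
shift units [-2.05  -3.175 -2.158] mm [-102.5 -158.7 -107.9]
```

step_arm --pt "-0.5 0 0 0" --pt "-1 0 0 0" --pt "-0.6 0 0 0" --pt "0 -0.62 -0.43 0" --pt "0 -0.62 -0.43 0" --pt "0 -0.64 -0.43 0" --pt "0 -0.64 -0.43 0" --pt "0 -0.64 -0.43 0" --pt "0 0 0 0" --pt "0 0 0 0"

```text
t: 11.5
eef_pos: [451.0, -120.8, 110.2]
tcp_rot: [1.893, 1.57, -0.784]
ft_force: [0.3, 0.4, 0.3]
opening: 0.353
```

```bash
python3 -c "
from h import *
go(451.0,-119.7,108)
p,M,s=pose();print(proj('side',p))
b=read_camera('side')
for z in (p[2]-5,p[2]+15):
    q=circ('side',[p[0],p[1],z],17);print(z,'L',q[q[:,0].argmin()],'R',q[q[:,0].argmax()],'B',q[q[:,1].argmax()])
v=b[215:290,205:290,::-1]
cv2.imwrite('pics/s7.png',cv2.resize(cv2.convertScaleAbs(v,alpha=1.5),None,fx=8,fy=8,interpolation=cv2.INTER_NEAREST))
"
```

```text
pos [ 451.  -120.8  110.2] yaw -63.3 open 0.353 t 11.5 F [0.3 0.4 0.3]
shift units [ 0.044 -0.019 -0.01 ] mm [ 2.2 -1.  -0.5]
[245.39030392 255.09440839]
105.18901758810368 L [234.70452026 257.85365283] R [256.53947829 256.40858874] B [245.30677555 266.18100851]
125.18901758810368 L [233.450767   250.38583341] R [255.8324912  248.92203258] B [244.30018759 258.7924205 ]
```

View pics/s7.png

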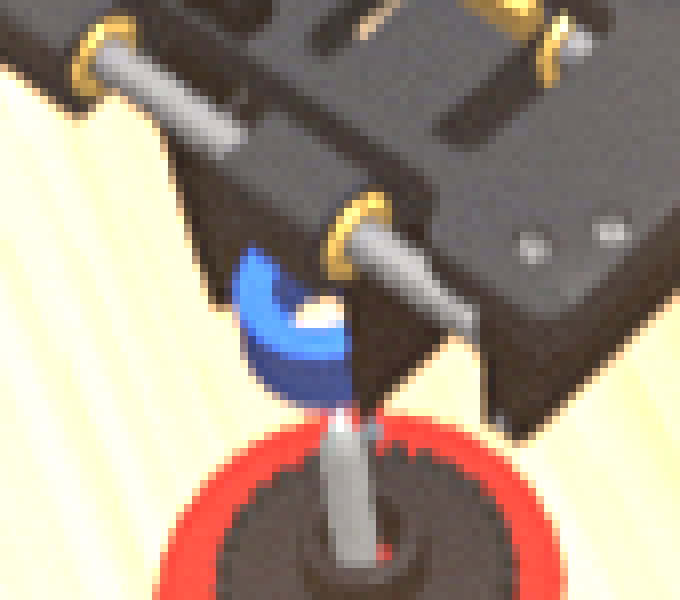

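step_arm --pt "0.3 -0.02 -0.01 0" --pt "0.3 0 0 0" --pt "0.2 0 0 0" --pt "0.2 0 0 0" --pt "0.2 0 0 0" --pt "0.1 0 0 0" --pt "0 0 0 0" --pt "0 0 0 0"

```text
t: 12.55
eef_pos: [451.0, -119.4, 45.4]
tcp_rot: [2.149, 1.57, -0.528]
ft_force: [0.6, -0.1, -0.9]
opening: 0.345
```

step_arm --pt "0.06 0 0 0" --pt "0.05 0 0 0" --pt "0.03 0 0 0" --pt "0.02 0 0 0" --pt "0 0 0 0"

```text
t: 13.18
eef_pos: [450.8, -119.3, 37.5]
tcp_rot: [1.989, 1.571, -0.688]
ft_force: [-1.7, 0.6, 8.7]
opening: 0.354
```

Contact at the expected height. Release.

step_arm --pt "0 0 0 0" --pt "0 0 0 0" --pt "0 0 0 0" --pt "0 0 0 0" --jaw 0.4

```text
t: 13.68
eef_pos: [450.8, -119.4, 37.1]
tcp_rot: [0.452, 1.571, -2.224]
ft_force: [0.0, -0.5, -0.0]
opening: 0.593
```

step_arm --pt "-0.3 0 0 0" --pt "-0.8 0 0 0" --pt "-0.5 0 0 0" --pt "0 0 0 0"

```text
t: 14.18
eef_pos: [451.5, -119.6, 118.4]
tcp_rot: [2.258, 1.567, -0.419]
ft_force: [0.3, 0.6, 0.3]
opening: 0.602
```

```bash
python3 -c "
from h import *
go(603.7,202,60)
b=read_camera('side')
cv2.imwrite('pics/s8.png',b[220:340,190:330,::-1].repeat(5,0).repeat(5,1))
"
```

```text
pos [ 451.5 -119.6  118.4] yaw -63.4 open 0.602 t 14.18 F [0.3 0.6 0.3]
shift units [ 1.169 -4.389 -5.602] mm [  58.5 -219.4 -280.1]
```

View pics/s8.png

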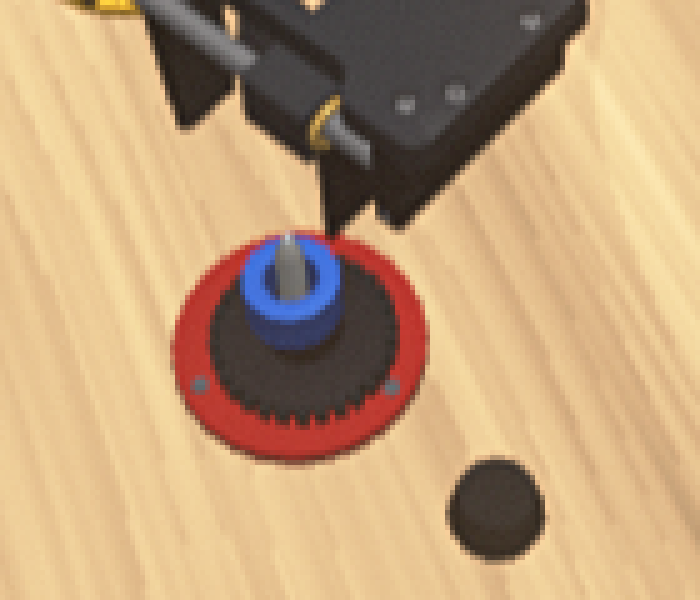

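step_arm --pt "0.1 -0.55 -0.7 0" --pt "0.1 -0.55 -0.7 0" --pt "0.1 -0.55 -0.7 0" --pt "0.1 -0.55 -0.7 0" --pt "0.1 -0.55 -0.7 0" --pt "0.2 -0.55 -0.7 0" --pt "0.2 -0.55 -0.7 0" --pt "0.2 -0.54 -0.7 0" --pt "0 0 0 0" --pt "0 0 0 0"

```text
t: 15.48
eef_pos: [601.9, 201.9, 60.7]
tcp_rot: [-0.156, 1.568, -2.832]
ft_force: [-0.1, -0.7, 0.7]
opening: 0.601
```

```bash
python3 -c "
from h import *
go(603.7,202,9.8)
p,M,s=pose();print(proj('side',p))
b=read_camera('side')
cv2.imwrite('pics/s9.png',b[100:200,210:330,::-1].repeat(6,0).repeat(6,1))
"
```

```text
pos [601.9 201.9  60.7] yaw -63.4 open 0.601 t 15.47 F [-0.1 -0.7  0.7]
shift units [ 1.018  0.016 -0.036] mm [50.9  0.8 -1.8]
[261.42871763 136.14310363]
```

View pics/s9.png

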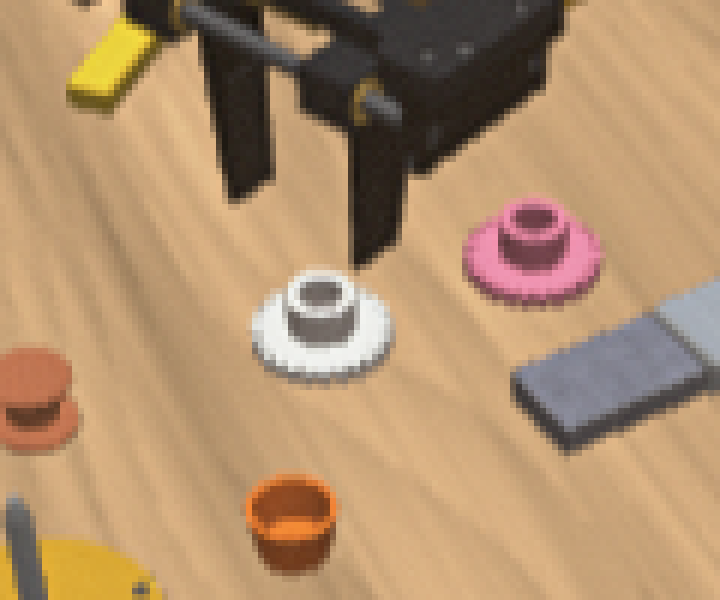

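step_arm --pt "0.4 0.01 -0.025 0" --pt "0.4 0 0 0" --pt "0.22 0 0 0" --pt "0 0 0 0"

```text
t: 16.02
eef_pos: [603.6, 202.2, 9.8]
tcp_rot: [-0.204, 1.569, -2.881]
ft_force: [-0.2, -0.6, 0.2]
opening: 0.601
```

step_arm --pt "0 0 0 0" --pt "0 0 0 0" --pt "0 0 0 0" --pt "0 0 0 0" --pt "0 0 0 0" --jaw 1

```text
t: 16.65
eef_pos: [604.2, 202.6, 11.5]
tcp_rot: [2.801, 1.57, 0.124]
ft_force: [-1.3, 0.8, 4.9]
opening: 0.286
```

```bash
python3 -c "
from h import *
go(451.0,-119.7,118)"
```

```text
pos [604.2 202.6  11.5] yaw -63.4 open 0.286 t 16.65 F [-1.3  0.8  4.9]
shift units [-2.132  4.388  5.627] mm [-106.6  219.4  281.4]
```

step_arm --pt "-0.5 0 0 0" --pt "-1 0 0 0" --pt "-0.65 0 0 0" --pt "0 0.55 0.7 0" --pt "0 0.55 0.7 0" --pt "0 0.55 0.7 0" --pt "0 0.55 0.7 0" --pt "0 0.55 0.7 0" --pt "0 0.55 0.7 0" --pt "0 0.55 0.7 0" --pt "0 0.54 0.7 0" --pt "0 0 0 0" --pt "0 0 0 0"

```text
t: 18.27
eef_pos: [452.4, -119.0, 118.7]
tcp_rot: [2.427, 1.571, -0.25]
ft_force: [0.9, 0.0, -0.1]
opening: 0.289
```

```bash
python3 -c "
from h import *
go(451.0,-119.7,108)
p,M,s=pose();print(proj('side',p))
b=read_camera('side')
for z in (p[2]-10,p[2]-3):
    q=circ('side',[p[0],p[1],z],28);print(z,'L',q[q[:,0].argmin()],'R',q[q[:,0].argmax()],'B',q[q[:,1].argmax()])
v=b[215:290,205:290,::-1]
cv2.imwrite('pics/s10.png',cv2.resize(cv2.convertScaleAbs(v,alpha=1.2),None,fx=8,fy=8,interpolation=cv2.INTER_NEAREST))
"
```

```text
pos [ 452.4 -119.   118.7] yaw -63.4 open 0.289 t 18.27 F [ 0.9  0.  -0.1]
shift units [ 0.213 -0.     0.031] mm [10.7 -0.   1.5]
[245.44306181 250.76758909]
108.67211928698096 L [227.8766081  256.01794179] R [263.9168239  253.64126387] B [245.39218452 269.87709286]
115.67211928698096 L [227.38465705 253.42258924] R [263.73635121 251.03522741] B [245.04135089 267.32913147]
```

View pics/s10.png

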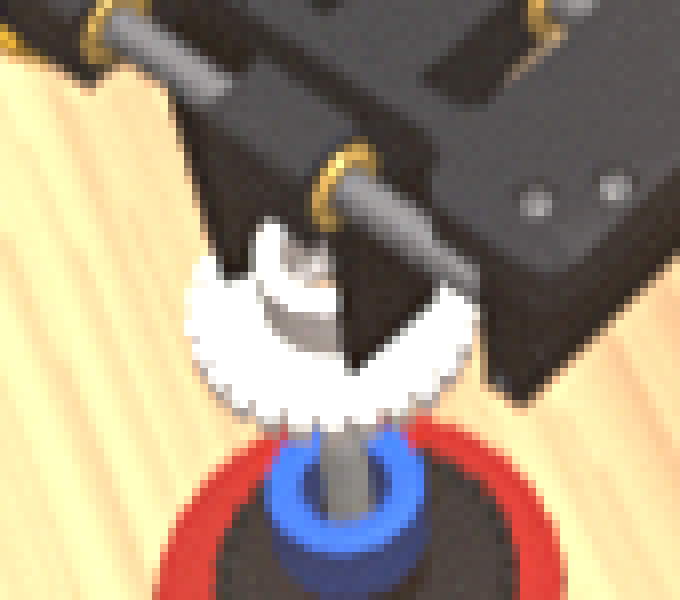

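step_arm --pt "0.2 0 0.05 0" --pt "0.2 0 0 0" --pt "0.2 0 0 0" --pt "0.2 0 0 0" --pt "0.15 0 0 0" --pt "0 0 0 0" --pt "0 0 0 0"

```text
t: 19.2
eef_pos: [450.1, -120.4, 71.3]
tcp_rot: [2.085, 1.57, -0.592]
ft_force: [-0.5, 0.1, 0.4]
opening: 0.281
```

step_arm --pt "0.06 0 0 0" --pt "0.04 0 0 0" --pt "0.03 0 0 0" --pt "0 0 0 0"

```text
t: 19.7
eef_pos: [449.9, -120.3, 64.5]
tcp_rot: [-0.299, 1.571, -2.976]
ft_force: [-0.8, -0.5, 0.1]
opening: 0.29
```

step_arm --pt "0.02 0 0 0" --pt "0.02 0 0 0" --pt "0 0 0 0"

```text
t: 20.08
eef_pos: [450.1, -120.4, 63.3]
tcp_rot: [2.172, 1.57, -0.504]
ft_force: [-2.9, 1.0, 13.5]
opening: 0.29
```

step_arm --pt "0 0 0 0" --pt "0 0 0 0" --pt "0 0 0 0" --pt "0 0 0 0" --jaw 0.4

```text
t: 20.58
eef_pos: [449.9, -120.4, 62.5]
tcp_rot: [-0.301, 1.571, -2.978]
ft_force: [-0.1, -0.5, 0.1]
opening: 0.59
```

step_arm --pt "-0.3 0 0 0" --pt "-0.8 0 0 0" --pt "0 0 0 0"

```text
t: 20.95
eef_pos: [450.9, -120.7, 119.6]
tcp_rot: [2.258, 1.567, -0.419]
ft_force: [-0.2, 0.4, 0.6]
opening: 0.599
```

```bash
python3 -c "
from h import *
go(622.3,-181.7,60)
b=read_camera('side')
cv2.imwrite('pics/s11.png',b[200:320,190:330,::-1].repeat(5,0).repeat(5,1))
"
```

```text
pos [ 450.9 -120.7  119.6] yaw -63.4 open 0.599 t 20.95 F [-0.2  0.4  0.6]
shift units [ 1.207  2.622 -2.514] mm [  60.3  131.1 -125.7]
```

View pics/s11.png

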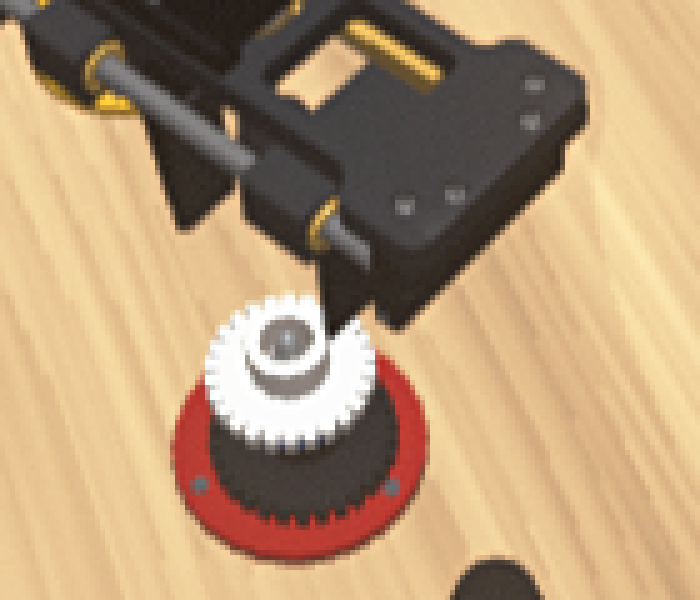

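step_arm --pt "0 0.52 -0.5 0" --pt "0 0.52 -0.5 0" --pt "0.3 0.52 -0.5 0" --pt "0.4 0.53 -0.5 0" --pt "0.5 0.53 -0.5 0" --pt "0 0 0 0" --pt "0 0 0 0"

```text
t: 21.88
eef_pos: [619.5, -181.0, 56.7]
tcp_rot: [-0.81, 1.569, 2.797]
ft_force: [0.0, 0.0, -0.4]
opening: 0.601
```

```bash
python3 -c "
from h import *
go(621.9,-181.7,9.8)
"
```

```text
pos [ 619.5 -181.    56.7] yaw -63.4 open 0.601 t 21.88 F [ 0.   0.  -0.4]
shift units [ 0.937  0.035 -0.039] mm [46.9  1.7 -1.9]
```

step_arm --pt "0.4 0.035 -0.04 0" --pt "0.4 0 0 0" --pt "0.13 0 0 0" --pt "0 0 0 0"

```text
t: 22.38
eef_pos: [622.6, -182.0, 10.4]
tcp_rot: [-0.797, 1.57, 2.809]
ft_force: [-0.2, -0.4, 0.4]
opening: 0.596
```

step_arm --pt "0 0 0 0" --pt "0 0 0 0" --pt "0 0 0 0" --pt "0 0 0 0" --pt "0 0 0 0" --jaw 1

```text
t: 23.0
eef_pos: [623.1, -182.1, 11.4]
tcp_rot: [2.184, 1.57, -0.493]
ft_force: [-1.1, -0.3, 3.5]
opening: 0.288
```

```bash
python3 -c "
from h import *
go(454.6,90.7,118)"
```

```text
pos [ 623.1 -182.1   11.4] yaw -63.4 open 0.288 t 23.0 F [-1.1 -0.3  3.5]
shift units [-2.133 -6.388  0.566] mm [-106.7 -319.4   28.3]
```

step_arm --pt "-0.5 0 0 0" --pt "-1 0 0 0" --pt "-0.6 0 0 0" --pt "0 -0.8 0.07 0" --pt "0 -0.8 0.07 0" --pt "0 -0.8 0.07 0" --pt "0 -0.8 0.07 0" --pt "0 -0.8 0.07 0" --pt "0 -0.8 0.07 0" --pt "0 -0.8 0.07 0" --pt "0 -0.79 0.07 0" --pt "0 0 0 0" --pt "0 0 0 0"

```text
t: 24.62
eef_pos: [455.3, 90.8, 116.2]
tcp_rot: [2.503, 1.57, -0.174]
ft_force: [0.2, 0.6, 0.1]
opening: 0.282
```

```bash
python3 -c "
from h import *
go(454.6,90.7,108)
p,M,s=pose();print(proj('side',p))
b=read_camera('side')
for z in (p[2]-10,p[2]-3):
    q=circ('side',[p[0],p[1],z],23);print(z,'L',q[q[:,0].argmin()],'R',q[q[:,0].argmax()],'B',q[q[:,1].argmax()])
v=b[140:230,170:270,::-1]
cv2.imwrite('pics/s12.png',cv2.resize(cv2.convertScaleAbs(v,alpha=1.2),None,fx=6.6,fy=6.6,interpolation=cv2.INTER_NEAREST))
"
```

```text
pos [455.3  90.8 116.2] yaw -63.3 open 0.282 t 24.62 F [0.2 0.6 0.1]
shift units [ 0.165 -0.004  0.013] mm [ 8.2 -0.2  0.6]
[208.8696038  166.52123981]
106.24118946045176 L [197.38374087 171.31653759] R [221.82776971 169.19128657] B [208.51156511 178.9513548 ]
113.24118946045176 L [196.76334244 169.32152502] R [221.38314013 166.45860071] B [207.96022027 176.22374337]
```

View pics/s12.png

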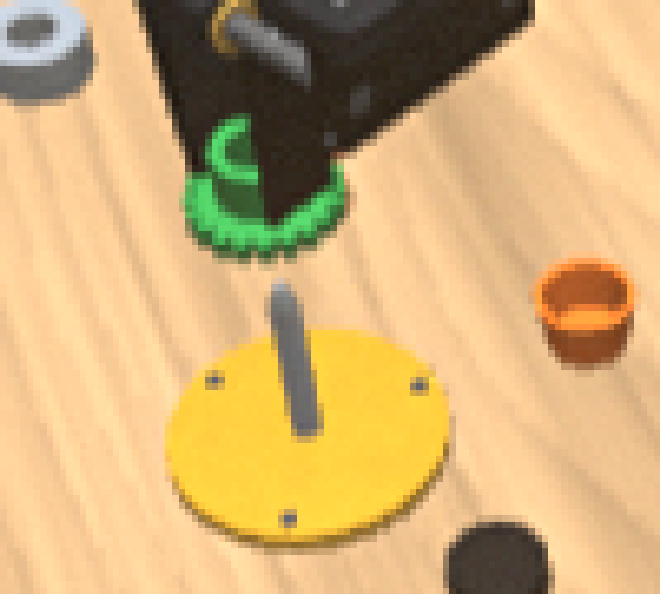

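step_arm --pt "0.3 0 0.01 0" --pt "0.3 0 0 0" --pt "0.2 0 0 0" --pt "0.2 0 0 0" --pt "0.2 0 0 0" --pt "0.2 0 0 0" --pt "0.2 0 0 0" --pt "0.15 0 0 0" --pt "0 0 0 0" --pt "0 0 0 0"

```text
t: 25.92
eef_pos: [454.4, 90.8, 28.7]
tcp_rot: [2.322, 1.571, -0.355]
ft_force: [-0.2, -0.5, 0.1]
opening: 0.287
```

step_arm --pt "0.08 0 0 0" --pt "0.06 0 0 0" --pt "0.03 0 0 0" --pt "0.02 0 0 0" --pt "0 0 0 0"

```text
t: 26.55
eef_pos: [454.3, 90.7, 19.4]
tcp_rot: [2.313, 1.571, -0.363]
ft_force: [-1.9, -0.8, 5.4]
opening: 0.282
```

step_arm --pt "0.01 0 0 0" --pt "0 0 0 0" --pt "0 0 0 0"

```text
t: 26.92
eef_pos: [454.3, 90.7, 19.3]
tcp_rot: [2.554, 1.57, -0.123]
ft_force: [-3.0, -1.5, 13.7]
opening: 0.286
```

step_arm --pt "0 0 0 0" --pt "0 0 0 0" --pt "0 0 0 0" --pt "0 0 0 0" --jaw 0.35

```text
t: 27.42
eef_pos: [454.3, 90.7, 18.5]
tcp_rot: [0.136, 1.571, -2.54]
ft_force: [-0.4, -0.6, -0.3]
opening: 0.627
```

step_arm --pt "-0.5 0 0 0" --pt "-1 0 0 0" --pt "-0.5 0 0 0" --pt "0 0 0 0"

```text
t: 27.92
eef_pos: [455.0, 90.8, 120.0]
tcp_rot: [2.708, 1.567, 0.031]
ft_force: [-0.0, 0.2, -0.1]
opening: 0.653
```

```bash
python3 -c "
from h import *
go(419,309.3,60)
b=read_camera('side')
cv2.imwrite('pics/s13.png',b[130:250,150:290,::-1].repeat(5,0).repeat(5,1))
"
```

```text
pos [455.   90.8 120. ] yaw -63.4 open 0.653 t 27.93 F [-0.   0.2 -0.1]
shift units [ 1.198 -4.231 -1.312] mm [  59.9 -211.5  -65.6]
```

View pics/s13.png

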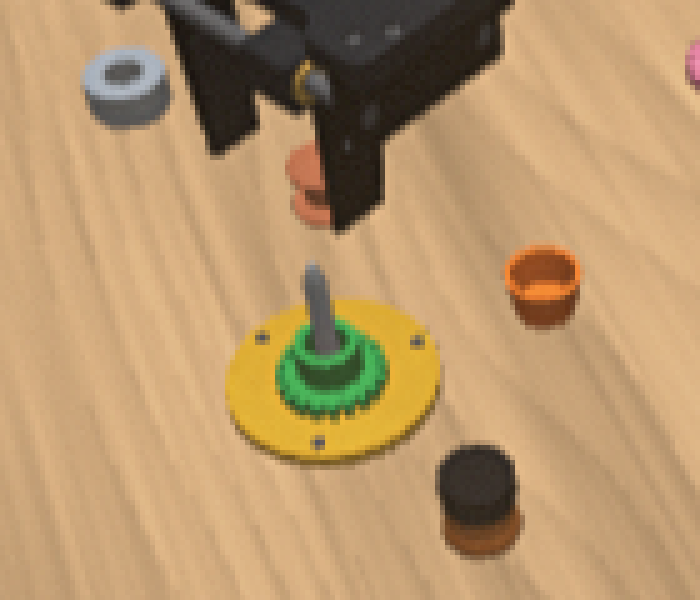

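step_arm --pt "0 -0.7 -0.22 0" --pt "0 -0.7 -0.22 0" --pt "0.2 -0.7 -0.22 0" --pt "0.3 -0.7 -0.22 0" --pt "0.3 -0.7 -0.22 0" --pt "0.4 -0.72 -0.21 0" --pt "0 0 0 0" --pt "0 0 0 0"

```text
t: 28.98
eef_pos: [417.8, 308.2, 57.7]
tcp_rot: [0.13, 1.569, -2.547]
ft_force: [-0.5, 0.1, -0.1]
opening: 0.652
```

```bash
python3 -c "
from h import *
go(419,309,4.5)
b=read_camera('side')
cv2.imwrite('pics/s14.png',b[80:200,110:250,::-1].repeat(5,0).repeat(5,1))
"
```

```text
pos [417.8 308.2  57.7] yaw -63.4 open 0.652 t 28.98 F [-0.5  0.1 -0.1]
shift units [ 1.064 -0.005 -0.031] mm [53.2 -0.2 -1.5]
```

View pics/s14.png

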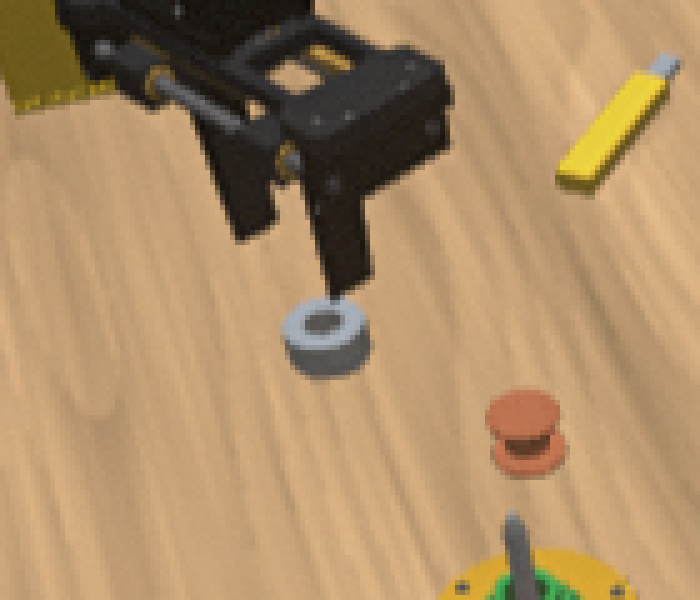

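step_arm --pt "0.4 0 -0.03 0" --pt "0.4 0 0 0" --pt "0.26 0 0 0" --pt "0 0 0 0"

```text
t: 29.52
eef_pos: [419.6, 308.7, 5.2]
tcp_rot: [0.138, 1.57, -2.539]
ft_force: [-0.3, 0.6, 0.7]
opening: 0.65
```

step_arm --pt "0 0 0 0" --pt "0 0 0 0" --pt "0 0 0 0" --pt "0 0 0 0" --pt "0 0 0 0" --jaw 1

```text
t: 30.15
eef_pos: [419.8, 309.5, 6.1]
tcp_rot: [3.032, 1.57, 0.355]
ft_force: [-1.6, -0.0, 6.8]
opening: 0.407
```

```bash
python3 -c "
from h import *
go(454.6,90.7,110)"
```

```text
pos [419.8 309.5   6.1] yaw -63.4 open 0.407 t 30.15 F [-1.6 -0.   6.8]
shift units [-2.08   4.224  1.339] mm [-104.   211.2   66.9]
```

step_arm --pt "-0.5 0 0 0" --pt "-1 0 0 0" --pt "-0.6 0 0 0" --pt "0 0.7 0.22 0" --pt "0 0.7 0.22 0" --pt "0 0.7 0.22 0" --pt "0 0.7 0.22 0" --pt "0 0.7 0.22 0" --pt "0 0.72 0.23 0" --pt "0 0 0 0" --pt "0 0 0 0"

```text
t: 31.52
eef_pos: [454.6, 91.2, 110.6]
tcp_rot: [-0.508, 1.571, 3.098]
ft_force: [-0.2, 0.8, -1.4]
opening: 0.407
```

```bash
python3 -c "
from h import *
go(454.6,90.7,110)
p,M,s=pose();print(proj('side',p))
b=read_camera('side')
for z in (p[2]-5.5,p[2]+14.5):
    q=circ('side',[p[0],p[1],z],20);print(z,'L',q[q[:,0].argmin()],'R',q[q[:,0].argmax()],'B',q[q[:,1].argmax()])
v=b[140:230,170:270,::-1]
cv2.imwrite('pics/s15.png',cv2.resize(cv2.convertScaleAbs(v,alpha=1.5),None,fx=6.6,fy=6.6,interpolation=cv2.INTER_NEAREST))
"
```

```text
pos [454.6  91.2 110.6] yaw -63.4 open 0.407 t 31.52 F [-0.2  0.8 -1.4]
shift units [0.012 0.009 0.004] mm [0.6 0.4 0.2]
[208.90314768 168.71311275]
105.07673793245232 L [198.68655723 171.61701918] R [219.91772475 169.76955153] B [208.34576171 178.23428753]
125.07673793245232 L [196.92166552 164.37081312] R [218.59279031 161.87757812] B [206.75220717 170.35280698]
```

View pics/s15.png

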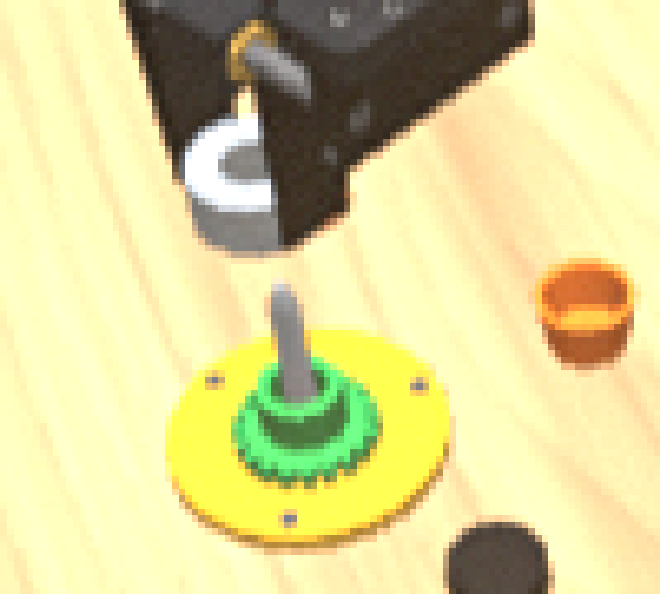

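step_arm --pt "0.3 0 0 0" --pt "0.3 0 0 0" --pt "0.2 0 0 0" --pt "0.2 0 0 0" --pt "0.2 0 0 0" --pt "0.1 0 0 0" --pt "0 0 0 0" --pt "0 0 0 0"

```text
t: 32.58
eef_pos: [454.9, 90.9, 45.8]
tcp_rot: [2.553, 1.57, -0.124]
ft_force: [-0.2, 0.2, -1.1]
opening: 0.409
```

step_arm --pt "0.06 0 0 0" --pt "0.05 0 0 0" --pt "0.03 0 0 0" --pt "0 0 0 0"

```text
t: 33.08
eef_pos: [454.7, 91.0, 38.5]
tcp_rot: [0.121, 1.571, -2.556]
ft_force: [-0.7, 0.6, -2.3]
opening: 0.41
```

step_arm --pt "0.02 0 0 0" --pt "0.02 0 0 0" --pt "0 0 0 0"

```text
t: 33.45
eef_pos: [454.9, 91.0, 37.9]
tcp_rot: [2.657, 1.57, -0.02]
ft_force: [-4.9, -0.4, 23.1]
opening: 0.405
```

step_arm --pt "-0.01 0 0 0" --pt "0 0 0 0" --pt "0 0 0 0" --pt "0 0 0 0" --pt "0 0 0 0" --jaw 0.3

```text
t: 34.08
eef_pos: [454.7, 91.0, 37.0]
tcp_rot: [0.212, 1.571, -2.465]
ft_force: [-0.2, 0.1, 0.3]
opening: 0.7
```

step_arm --pt "-0.3 0 0 0" --pt "-0.9 0 0 0" --pt "-0.9 0 0 0" --pt "-0.5 0 -0.5 0" --pt "0 0 -1 0" --pt "0 0 -1 0" --pt "0 0 -1 0" --pt "0 0 -1 0" --pt "0 0 0 0" --pt "0 0 0 0"

```text
t: 35.33
eef_pos: [655.2, 191.7, 166.5]
tcp_rot: [-0.195, 1.569, -2.872]
ft_force: [0.3, 0.5, -0.2]
opening: 0.696
```

```bash
python3 -c "
from h import *
print(pose()[0])
b=read_camera('side');a=read_camera('top')
f=lambda im,x,y:cv2.resize(im[y-40:y+40,x-40:x+40,::-1],(380,380),interpolation=cv2.INTER_CUBIC)
cv2.imwrite('pics/f1.png',cv2.convertScaleAbs(np.hstack([f(b,217,200),f(b,250,275)]),alpha=1.2))
cv2.imwrite('pics/f2.png',cv2.convertScaleAbs(np.hstack([f(a,243,264),f(a,347,262)]),alpha=1.4))
"
```

```text
[655.15626589 191.66959561 166.476274  ]
```

View pics/f1.png

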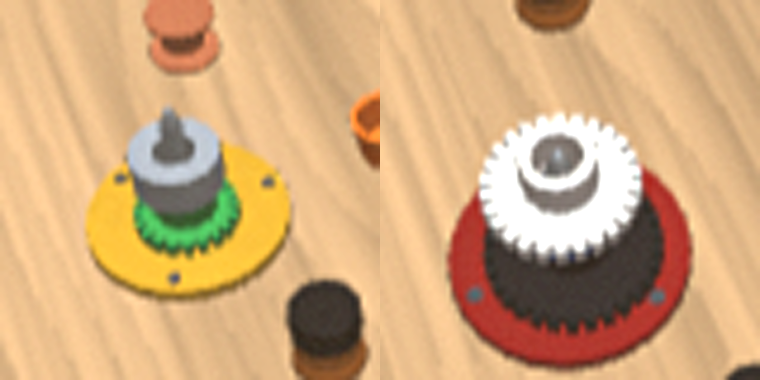

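View pics/f2.png

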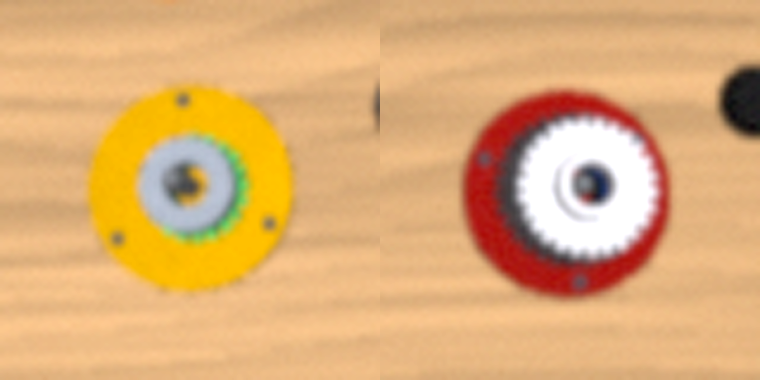

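```bash
python3 -c "
from h import *
T=read_camera('top');S=read_camera('side')
for nm,k,z in (('white','white',59),('yel collar','grey',42)):
    at={'white':(350,262),'yel collar':(243,264)}[nm];at2={'white':(250,265),'yel collar':(216,192)}[nm]
    r=16
    c,e=blob(T,k,at,r);c2,e2=blob(S,k,at2,20)
    print(nm,ray('top',c,z)[:2].round(1),ray('side',c2,z)[:2].round(1),np.round(e[1],1),np.round(e2[1],1))
print(state()['ft_force'].round(1),state()['qvel'].round(3))
job_done()
"
```

```text
white [ 450.8 -120.7] [ 451.1 -119.6] [28.7 29.8] [30.1 34.1]
yel collar [454.2  89.5] [454.   91.5] [20.1 20.2] [20.2 22.4]
[-0.3  0.4 -0.6] [ 0.     0.001 -0.007 -0.     0.002 -0.   ]
the job is handed in; nothing more can be done
```

I built both stacks, moved the gripper clear and handed the job in at about 35 s of the 136 s limit. No verdict comes back, so the result rests on my own checks.

- **Red jig:** black gear, then blue spacer, then white gear on top.
- **Yellow jig:** green gear, then steel collar on top.

**Seating:** each part met resistance of about 9–23 N at the height expected for full seating, and I released it there.

**Final pictures:** both stacks look upright and centred, with the gears' hubs up. The white gear came out within about 2.5 mm of the red jig's axis and the collar within about 3 mm of the yellow one's, against an 8 mm limit. That is the raw spread of both cameras' jig and part readings.

**Disagreements:** the two cameras differed by up to about 3 mm in y throughout, so I averaged them and checked each held part against its pin before lowering, except the steel ones' far sides hidden by the fingers. In the last check they still differed by 1–2 mm. No check failed.

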